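# Pack the returned radios from the carousel into the equipment case

## Task

Open the blue case until its lid rests on its stop, and push the carousel round by its rim pegs until the orange bay faces squarely front, straight at the near edge of the counter where the robot stands. Then lay every black radio on the floor of the case and shut the lid fully. Leave the orange bay facing front, the white batteries on the carousel, and the other things on the counter where they are.

Things in the scene. Friction and masses are not known exactly. Their poses are not given: they have to be found in the camera images.
- carousel: fixed foot of the storage carousel, axes parallel to the world's. Origin: on the turning axis, at counter height. On it turns a grey deck, 320 mm across, top 26 mm above the counter: one half is the orange bay, the other the grey bay; between them a white ridge (12 mm high, 6 mm thick) runs across the diameter, and in the middle stands a hub (24 mm across, 30 mm high).
- deck: the turning deck of the carousel. Origin: on the turning axis, at the deck's underside, 14 mm above the counter; z up. Its -x axis points to the middle of the orange bay, so at yaw 0 the orange bay faces front (its middle points along world -x from the axis). It turns freely either way without a stop, with light friction (about 1 N at a peg), and stays where it is left.
- bay_mark (a point): middle of the orange bay's outer edge, at the small yellow tag on the rim: on the deck's top, 150 mm from the axis. Six upright steel push pegs (16 mm across, tops 76 mm above the counter) stand on the deck, 150 mm from the axis, at 30, 90, 150, 210, 270 and 330 degrees round from this mark.
- case: blue equipment case with a yellow floor, fixed to the counter. Outside 170 x 320 x 55 mm (its x, y, z), walls and floor 5 mm. Origin: centre of its underside. Its +x side (away from the robot) carries the hinge. Open, it has room for three radios side by side with their length along its x.
- case_lid (a joint): angle of the case's lid in rad: 0 shut, 1.75 open on its stop (leaning back 10 degrees past upright). Stiff hinge: it stays where it is left; the handle takes about 2 to 6 N.
- case_lid_handle (a point): middle of the lid's handle: an aluminium bar 11 mm thick, 100 mm long, along the case's y, standing 35 mm off the lid's top face, 12 mm behind the lid's front edge (158 mm from the hinge). Moves with the lid. The lid is 8 mm thick, 170 x 320 mm.
- case_lid_hinge (a point): middle of the lid's hinge line, on the case's top +x edge, 55 mm above the counter; the line runs along the case's y. The point turns with the lid.
- radio_a: handheld radio, black, lying screen up (flat): body 80 x 40 x 30 mm (its x, y, z), about 0.2 kg; a stub aerial (12 mm thick, 20 mm long) sticks out of its +x end. Origin: middle of the 80 x 40 x 30 body, so 15 mm above what it lies on. Grip it across the 40 mm (its y). It starts in the orange bay, aerial towards the hub. May be absent (None).
- radio_b: handheld radio, black, lying screen up (flat): body 80 x 40 x 30 mm (its x, y, z), about 0.2 kg; a stub aerial (12 mm thick, 20 mm long) sticks out of its +x end. Origin: middle of the 80 x 40 x 30 body, so 15 mm above what it lies on. Grip it across the 40 mm (its y). It starts in the orange bay, aerial towards the hub. May be absent (None).
- radio_c: handheld radio, black, lying screen up (flat): body 80 x 40 x 30 mm (its x, y, z), about 0.2 kg; a stub aerial (12 mm thick, 20 mm long) sticks out of its +x end. Origin: middle of the 80 x 40 x 30 body, so 15 mm above what it lies on. Grip it across the 40 mm (its y). It starts in the orange bay, aerial towards the hub. May be absent (None).
- spare_a: white battery block 70 x 36 x 26 mm with a brass contact strip, in the grey bay. Origin: centre of its underside. To stay on the carousel.
- spare_b: a second such battery block.
- mug: white mug, 80 mm across, 90 mm high, beyond the task's things. Leave alone.
- spray: green bottle, 60 mm across, 150 mm high, at the far side. Leave alone.
- tape: yellow roll of tape, 90 mm across, 24 mm high, flat on the counter between the carousel, the case and the mug. Leave alone.
- carton: small cardboard box 80 x 110 x 60 mm, beyond the case. Leave alone.

How it is judged:
By the outcome, as a careful person would: the job done as asked, in the order asked, and still so for the second after the job is handed in, with the robot touching nothing.
Of radio_a, radio_b, radio_c only 2 to 3 are there at a start; the rules pass over those that are not, and their reading is None.
At some moment in a run one of radio_a, radio_b, radio_c may be knocked a few centimetres aside while the robot is not near it.
Once in a run the grip may slacken for a moment while it holds something.
It also fails if it takes over 210 s, if anything falls off the work surface, if the arm or the gripper's body presses on something with over 40 N, if the wrist force passes 120 N, or if a joint passes its speed limit or range.

## Robot

A 6-joint arm with a two-finger parallel gripper is mounted at the origin on the work surface. World frame = base frame: x ahead of the robot, y to its left, z up, the work surface at z = 0. Lengths are in m, angles in rad, forces in N, time in s.
With the tool pointing down it reaches from about 0.4 to 0.825 m from the base axis. Payload 7 kg.
Tool frame: the origin (TCP) lies at the very end of the fingers, on their centre line; the grasp point (between the pads) lies 19 mm behind it (ctrl.grip_depth is the distance from the TCP to the grasp point, in m); z points along the fingers, y is the line along which they close (so a half turn about z gives the same grasp; the last joint's range is limited). The gripper opens to 88 mm and grips with 3 to 60 N. Pads are 19 mm wide; open, the fingers measure 130 mm over their backs; the gripper's body (78 mm by 193 mm) begins 47 mm behind the grasp point.
Start: joints at [1.446, 0.359, 0.012, 0, -1.224, -0.288], TCP at [0.271, 0.618, 0.227] pointing down, gripper open.
Joint ranges: [-3.07, 3.07], [-1.43, 2.12], [-1.02, 1.25], [-3.03, 1.67], [-3.05, -0], [-3.03, 3.03]. Speed limits (rad/s): [2.39, 2.39, 3.01, 3.14, 3.14, 3.14].

## Interface

Orientations are given as a unit quaternion [x, y, z, w].
In Python, from bench import ctrl, capture, get_calibration, cut_out gives the robot as it stands.
- The arm moves only by the shell command python3 -m crank 'ROWS' [OPENING] [FORCE]. ROWS is JSON, a list of rows, each a list of 4 numbers: the shift along the world's x, y, z in mm, then the turn about the world's z in rad. In form: [[x, y, z, twist], ...]. A call has 1 to 5 rows; each row shifts and turns the commanded pose from where the row before left it; what a row does not reach is not made up. A row lasts 1/10 s, in which the tool goes at most 50 mm and 8.59 degrees, less where a joint would pass 70% of its speed; a pose out of reach is approached as far as the arm can. A call with a gripper value outside its range is refused whole. OPENING is the finger opening in mm, from 0 to 87.6, set as the call begins (- or left out, the last holds). The fingers move at their own pace and stop on an object; FORCE is the grip in N (left out, the last holds). Time passes only in rows, so rows that do not move let the fingers close. It gives the time, the measured TCP pose, the force, the opening and the grip force at its end, in the units of the state.
- ctrl.state(): the state, without advancing time (a new reading comes with each control period).
- capture(name): name is "scene" or "top" or "wrist"; returns the picture (384x512x3 uint8, red, green, blue); there is no depth.
- get_calibration(name): a dict with "mtx" (3x3 intrinsics, pixels), "k1" (the pictures are not rectified: a ray, as slopes to the right and down, at radius r is drawn at 1 + k1 r^2 times it, then the intrinsics apply), "extrinsics" (4x4, takes a point from world to camera coordinates). Camera axes: x right, y up, looking along -z (the intrinsics and any distortion apply to the point x, -y, -z); pixel columns grow to the right and rows downward; lengths in m; the calibration is good to about 2 mm. A picture is of the moment at which its call begins: read the wrist's pose just before it. get_calibration takes no time and is no camera call; for the wrist camera it gives the pose at the moment of the call.
- ctrl.hand_in(): hands the job in; it is judged then, once.
Trained networks look in the newest picture that a camera, given by its name, has taken for a name from the list of things; names that differ only in an ending like _2 or _b are one class to them, and where a whole thing is asked for, a point or a joint stands for the part that bears it (a point fixed in the world has none). Each returns a list of dicts, best first, with "confidence" (0 to 1); they miss things now and then, are a little off and sometimes report something else, mostly with a low value. They report only what shows in the picture. A call takes as long as a camera call.
- cut_out(label, camera): "mask" (384x512 bool, what is visible of it) and "extent" ([left, top, width, height] in pixels, round what is visible of it).
The state is a dict: "time_s": time; "joint_positions": joint angles; "joint_velocities": joint speeds; "joint_efforts": joint torques, N m; "ee_pos": TCP position; "ee_rot": TCP orientation; "wrist_force": force on the tool from outside, world axes, zero at the start; "ft_torque": the same for the moment, N m; "gripper_width": opening from 0.0 (shut) to 1.0 (fully open); "finger_force": force on a finger pad.
Only numpy, scipy, OpenCV 4.12 (cv2) and the standard library are available. Lean on these libraries where they do the work, as an engineer would, in place of code of your own. Each camera call takes 0.05 s, during which the arm holds its last target. There are 200 camera calls.

## Working session

There is one attempt and no reset: what is moved stays moved. The work goes in short steps, Python scripts to look and compute and a shell command to move; the robot and the scene stay as the last step left them, time stands still between calls to the robot, and variables do not carry over. Pictures are saved under pics/ and viewed, at most 15 in all, crops included, and the job is handed in when it is done.

```bash
ls; mkdir -p pics
cat > h.py <<'E'
import numpy as np, cv2, json
from bench import ctrl, capture, get_calibration, cut_out
def proj(cal,P):
    P=np.atleast_2d(P); E=np.array(cal["extrinsics"]); c=P@E[:3,:3].T+E[:3,3]
    s=np.c_[c[:,0]/-c[:,2],-c[:,1]/-c[:,2]]; r2=(s**2).sum(1,keepdims=True); s=s*(1+cal["k1"]*r2)
    M=np.array(cal["mtx"]); return np.c_[s,np.ones(len(s))]@M.T[:,:2]
def unproj(cal,uv,z):
    uv=np.atleast_2d(np.asarray(uv,float)); M=np.array(cal["mtx"])
    d=np.c_[uv,np.ones(len(uv))]@np.linalg.inv(M).T; d=d[:,:2]; s=d.copy()
    for _ in range(20): s=d/(1+cal["k1"]*(s**2).sum(1,keepdims=True))
    E=np.array(cal["extrinsics"]); R=E[:3,:3]; o=-R.T@E[:3,3]
    w=np.c_[s[:,0],-s[:,1],-np.ones(len(s))]@R
    return o+w*((z-o[2])/w[:,2])[:,None]
def snap(cam,fn=None):
    im=capture(cam)
    if fn: cv2.imwrite("pics/"+fn,cv2.cvtColor(im,cv2.COLOR_RGB2BGR))
    return im
def rect(mask,cal,z):
    c=max(cv2.findContours(mask.astype(np.uint8),0,1)[0],key=cv2.contourArea)[:,0]
    p=unproj(cal,c,z)[:,:2]; return cv2.minAreaRect((p*1000).astype(np.float32))
E
python3 - <<'E'
from h import *
snap("top","top0.png"); snap("scene","scene0.png")
print(ctrl.state())
c=get_calibration("top")
for l,z in [("deck",.026),("case",.06),("radio_a",.03+.026),("spare_a",.052),("mug",.09),("tape",.024),("case_lid_handle",.1)]:
    for d in cut_out(l,"top"): print(l,round(d["confidence"],2),d["extent"],[np.round(v,2) for v in rect(d["mask"],c,z)])
E
```

```text
pics
{'time_s': 0.1, 'joint_positions': array([ 1.44606185e+00,  3.59335193e-01,  1.11656187e-02, -3.30998701e-04,
       -1.22413729e+00, -2.88125744e-01]), 'joint_velocities': array([ 0.00011111, -0.00095065,  0.00132679,  0.00236397,  0.00052057,
       -0.00065947]), 'joint_efforts': array([-2.43378447e-03, -5.84161448e+01,  2.93751973e+01,  7.01556087e+00,
        1.01839556e-02, -4.89221293e-05]), 'ee_pos': array([0.27065539, 0.61787239, 0.22570605]), 'ee_rot': array([ 9.78757018e-01, -2.05022208e-01, -9.34592564e-05,  7.65448253e-04]), 'wrist_force': array([-0.20935956,  0.40560893, -0.37543424]), 'ft_torque': array([ 0.02840056, -0.04366958,  0.02029144]), 'finger_force': 0.0, 'gripper_width': 0.9988476009376271}
deck 0.8 [118.3, 143.1, 121.1, 120.7] [array([580.66, 235.59]), array([327.55, 319.18]), np.float64(47.39)]
case 0.59 [291.2, 201.0, 123.6, 70.0] [array([ 476.56, -230.78]), array([325.93, 171.33]), np.float64(84.4)]
radio_a 0.73 [200.3, 168.8, 19.6, 33.9] [array([617.31, 145.41]), array([40.22, 97.58]), np.float64(78.47)]
radio_a 0.58 [174.8, 216.2, 27.7, 35.9] [arr
[... 243 characters left out ...]
[39.55, 71.07]), np.float64(73.05)]
mug 0.9 [296.7, 114.7, 43.3, 34.6] [array([ 759.57, -140.16]), array([102.31,  90.76]), np.float64(8.71)]
mug 0.66 [118.5, 146.3, 121.6, 115.6] [array([576.56, 223.74]), array([310.36, 302.03]), np.float64(28.35)]
tape 0.64 [248.7, 153.0, 32.6, 31.8] [array([669.48,  -3.31]), array([88.39, 88.86]), np.float64(89.43)]
tape 0.17 [360.9, 138.2, 53.1, 33.7] [array([ 701.56, -341.89]), array([125.92,  91.12]), np.float64(87.58)]
case_lid_handle 0.79 [291.0, 198.0, 120.5, 74.1] [array([ 477.89, -223.61]), array([313.04, 165.64]), np.float64(84.56)]
case_lid_handle 0.44 [247.8, 151.2, 32.6, 30.7] [array([660.38,  -1.33]), array([80.32, 83.36]), np.float64(89.42)]
```

Run:
```python
import cv2
a=cv2.imread("pics/top0.png");cv2.imwrite("pics/t0.png",cv2.resize(a[100:300,90:440],None,fx=2.25,fy=2.25,interpolation=cv2.INTER_CUBIC))
```

```text
(no output)
```

View pics/t0.png

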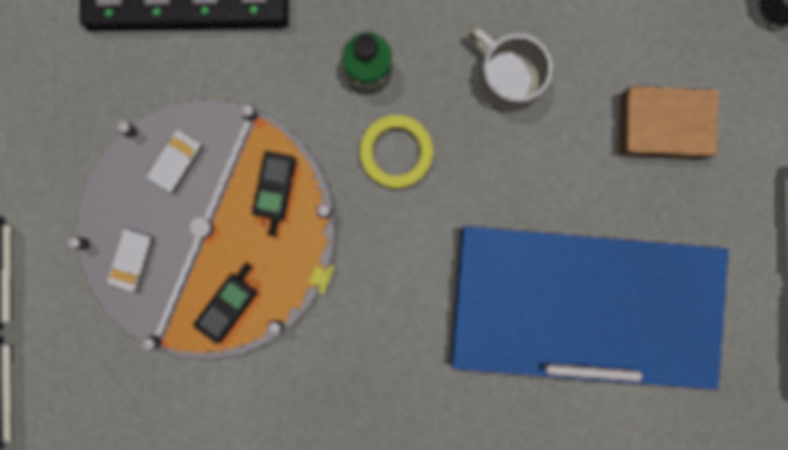

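View pics/scene0.png

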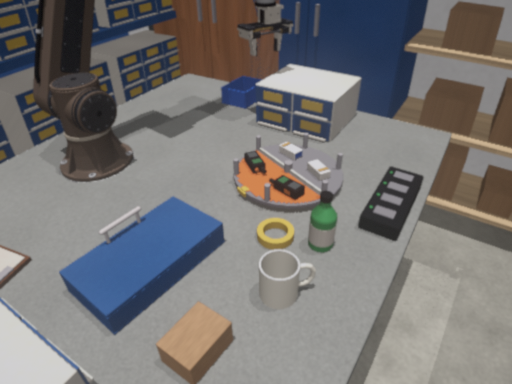

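The top view shows two radios in the orange bay, with the yellow tag at crop (321,277). The pegs are on the rim, the handle runs from crop (547,370) to (641,376), and the bay faces roughly -y. The scene view agrees. Next I'll work out the positions.

```bash
cat >> h.py <<'E'
def deckfit(im,cal,guess):
    # yaw of white ridge / orange: fit orange mask half-disc direction
    hsv=cv2.cvtColor(im,cv2.COLOR_RGB2HSV)
    m=cv2.inRange(hsv,(5,140,90),(20,255,255))
    return m
E
python3 - <<'E'
from h import *
c=get_calibration("top")
f=lambda P:np.array(P)/2.25+[90,100]
def P(n,uv,z): print(n,np.round(unproj(c,f(uv),z)[:,:2]*1000,0).tolist())
P("hub",[[201,227]],.044)
pt=unproj(c,f([[249,111],[324,211],[276,327],[152,343],[80,243],[125,127]]),.076)[:,:2]*1000
from scipy.optimize import least_squares
k=np.array([90,30,-30,-90,-150,150]);
r=least_squares(lambda q:(np.c_[q[0]+150*np.cos(np.radians(k+q[2])),q[1]+150*np.sin(np.radians(k+q[2]))]-pt).ravel(),[580,235,-110])
print("deck",r.x,np.round(r.fun,1)); print(pt.round())
P("mark",[[321,277]],.026)
P("caseTop",[[463,227],[727,248],[719,388],[453,368]],.063)
P("handle",[[547,370],[641,376]],.100)
P("handle top edge/bot",[[594,368],[594,380]],.100)
P("spray",[[366,47]],.15);P("mug",[[515,68]],.09)
E
```

```text
hub [[577.0, 233.0]]
deck [ 576.20750528  227.90736202 -112.98831366] [ 2.  -0.9  1.4 -3.1 -1.7 -1.6 -2.   1.1 -0.2  4.9  0.6 -0.3]
[[712. 170.]
 [593.  82.]
 [458. 139.]
 [440. 285.]
 [558. 372.]
 [695. 319.]]
mark [[516.0, 90.0]]
caseTop [[573.0, -81.0], [545.0, -398.0], [378.0, -385.0], [407.0, -67.0]]
handle [[407.0, -173.0], [398.0, -281.0]]
handle top edge/bot [[408.0, -227.0], [395.0, -227.0]]
spray [[771.0, 30.0]]
mug [[758.0, -143.0]]
```

```bash
c="python3 -m crank"; $c '[[35,-35,0,-0.1],[35,-35,0,-0.1],[35,-35,0,-0.1],[35,-35,0,-0.1],[35,-35,0,-0.1]]' 50 20; $c '[[0,-45,0,-0.1],[0,-45,0,-0.1],[0,-45,0,-0.1],[0,-45,0,-0.1],[0,-45,0,-0.1]]'; $c '[[0,-45,0,-0.05],[0,-45,0,-0.05],[0,-45,0,-0.05],[0,-45,0,-0.05],[0,-45,0,-0.05]]';  $c '[[-8,-44,0,0],[-8,-44,0,0],[-8,-44,0,0],[-8,-44,0,0],[-8,-44,0,0]]'; $c '[[0,0,0,0],[0,0,0,0]]'
python3 - <<'E'
from h import *
print(ctrl.state()["ee_rot"]); snap("wrist","w1.png"); c=get_calibration("wrist")
E=np.array(c["extrinsics"]); print("cam",-E[:3,:3].T@E[:3,3])
for d in cut_out("case_lid_handle","wrist"): print(d["confidence"],d["extent"])
print(proj(c,[[.403,-.227,.1],[.407,-.173,.1],[.398,-.281,.1]]))
E
```

```text
time_s: 0.95
ee_pos: [0.4469, 0.4418, 0.2269]
ee_rot: [0.897, -0.442, 0.0, -0.0]
wrist_force: [-0.4, 0.3, 0.8]
gripper_width: 0.606
finger_force: 0.0
time_s: 1.45
ee_pos: [0.4456, 0.2165, 0.2268]
ee_rot: [0.759, -0.651, 0.0, -0.0]
wrist_force: [2.6, 0.4, 0.2]
gripper_width: 0.569
finger_force: 0.0
time_s: 1.95
ee_pos: [0.4454, -0.0084, 0.2271]
ee_rot: [-0.673, 0.739, -0.0, 0.001]
wrist_force: [1.0, 0.3, -0.3]
gripper_width: 0.57
finger_force: 0.0
time_s: 2.45
ee_pos: [0.4052, -0.2285, 0.2271]
ee_rot: [-0.674, 0.739, -0.0, 0.0]
wrist_force: [0.9, 0.1, 0.1]
gripper_width: 0.57
finger_force: 0.0
time_s: 2.65
ee_pos: [0.4052, -0.2278, 0.2265]
ee_rot: [-0.673, 0.74, 0.0, 0.0]
wrist_force: [-0.5, 1.0, 0.1]
gripper_width: 0.573
finger_force: 0.0
[-6.72605227e-01  7.40001490e-01  5.24657586e-05  9.89967294e-06]
cam [ 0.39772323 -0.30514683  0.38406979]
0.89 [98.9, 20.1, 168.6, 279.5]
[[256.80680455 184.78670472]
 [257.60603227 233.8510827 ]
 [256.95258709 130.13165029]]
```

View pics/w1.png

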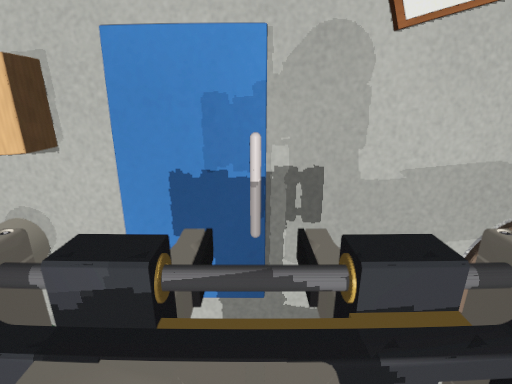

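The handle is centred at (256,187), which matches the projection. Now I'll grip it and swing the lid open along its arc.

```bash
c="python3 -m crank"; $c '[[-2,0,-30,0],[0,0,-35,0],[0,0,-35,0],[0,0,-30,0],[0,0,-11,0]]' 50 20; $c '[[0,0,0,0],[0,0,0,0],[0,0,0,0],[0,0,0,0],[0,0,0,0]]' 0 25; $c '[[5,0,13,0],[5,-1,14,0],[7,-1,12,0],[7,0,12,0]]';  $c '[[9,-1,11,0],[9,-1,11,0],[11,-1,9,0],[11,-1,9,0]]'; $c '[[0,0,0,0]]'
python3 - <<'E'
from h import *
snap("scene","s2.png")
E
```

```text
time_s: 3.25
ee_pos: [0.4026, -0.2251, 0.0833]
ee_rot: [-0.675, 0.738, 0.002, -0.001]
wrist_force: [-0.7, -0.1, 0.4]
gripper_width: 0.574
finger_force: 0.0
time_s: 3.75
ee_pos: [0.4044, -0.2268, 0.0864]
ee_rot: [-0.674, 0.739, -0.001, 0.001]
wrist_force: [0.5, -0.3, 0.6]
gripper_width: 0.181
finger_force: 0.0
time_s: 4.15
ee_pos: [0.4233, -0.2281, 0.1357]
ee_rot: [-0.673, 0.739, 0.004, -0.002]
wrist_force: [-8.9, 0.6, -0.7]
gripper_width: 0.114
finger_force: 25.0
time_s: 4.55
ee_pos: [0.4576, -0.2319, 0.1764]
ee_rot: [-0.673, 0.739, 0.007, -0.006]
wrist_force: [-30.1, 9.9, 30.5]
gripper_width: 0.114
finger_force: 25.0
time_s: 4.65
ee_pos: [0.4606, -0.2326, 0.1785]
ee_rot: [-0.674, 0.739, 0.005, -0.005]
wrist_force: [-29.8, 11.6, 37.6]
gripper_width: 0.115
finger_force: 25.0
```

View pics/s2.png

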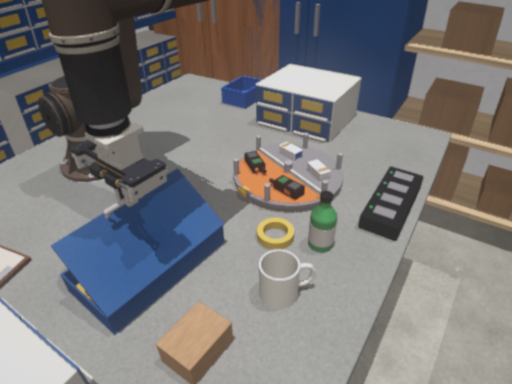

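```bash
c="python3 -m crank"; $c '[[-5,0,4,0],[0,0,0,0],[0,0,0,0]]'; python3 -c "
from h import *
print(ctrl.state()['wrist_force'],ctrl.state()['ft_torque'])"
```

```text
time_s: 5.0
ee_pos: [0.4625, -0.2326, 0.1807]
ee_rot: [-0.674, 0.739, 0.0, 0.0]
wrist_force: [-1.9, 3.0, 1.9]
gripper_width: 0.114
finger_force: 25.0
[-1.93378186  2.95899908  1.90976195] [ 0.90980145  0.61793591 -0.03697922]
```

```bash
c="python3 -m crank"; $c '[[11,-1,9,0],[12,-1,8,0],[0,0,0,0]]';$c '[[13,-1,6,0],[13,-1,5,0],[0,0,0,0]]'
```

```text
time_s: 5.3
ee_pos: [0.4872, -0.2349, 0.1976]
ee_rot: [-0.674, 0.739, -0.0, -0.0]
wrist_force: [2.2, -0.7, -3.0]
gripper_width: 0.114
finger_force: 25.0
time_s: 5.6
ee_pos: [0.5123, -0.2373, 0.2088]
ee_rot: [-0.674, 0.739, -0.0, -0.0]
wrist_force: [-0.2, -2.5, 1.6]
gripper_width: 0.114
finger_force: 25.0
```

```bash
c="python3 -m crank"; $c '[[14,-1,3,0],[14,-1,2,0],[0,0,0,0]]';$c '[[14,-1,0,0],[14,-1,-1,0],[0,0,0,0]]';$c '[[14,-1,-2,0],[14,-2,-3,0],[0,0,0,0]]'
```

```text
time_s: 5.9
ee_pos: [0.5407, -0.2399, 0.2146]
ee_rot: [-0.674, 0.739, -0.001, -0.0]
wrist_force: [-0.2, -3.4, 4.4]
gripper_width: 0.117
finger_force: 25.0
time_s: 6.2
ee_pos: [0.5699, -0.2426, 0.2148]
ee_rot: [-0.674, 0.739, -0.003, 0.0]
wrist_force: [0.8, -6.5, 7.7]
gripper_width: 0.114
finger_force: 25.0
time_s: 6.5
ee_pos: [0.5987, -0.2454, 0.2099]
ee_rot: [-0.674, 0.739, -0.003, 0.001]
wrist_force: [2.1, -4.9, 7.1]
gripper_width: 0.114
finger_force: 25.0
```

```bash
c="python3 -m crank"; $c '[[13,-1,-5,0],[6,-1,-3,0],[0,0,0,0]]';$c '[[6,0,-3,0],[0,0,0,0]]';$c '[[4,0,-2,0],[0,0,0,0]]'
python3 -c "
from h import *
snap('scene','s3.png')"
```

```text
time_s: 6.8
ee_pos: [0.6187, -0.2473, 0.2031]
ee_rot: [-0.674, 0.738, -0.005, 0.002]
wrist_force: [4.6, -3.9, 9.8]
gripper_width: 0.115
finger_force: 25.0
time_s: 7.0
ee_pos: [0.6246, -0.2478, 0.2006]
ee_rot: [-0.674, 0.738, -0.005, 0.002]
wrist_force: [5.5, -6.1, 9.3]
gripper_width: 0.115
finger_force: 25.0
time_s: 7.2
ee_pos: [0.6284, -0.2482, 0.1989]
ee_rot: [-0.674, 0.739, -0.005, 0.002]
wrist_force: [4.9, -7.5, 10.0]
gripper_width: 0.111
finger_force: 25.0
```

View pics/s3.png

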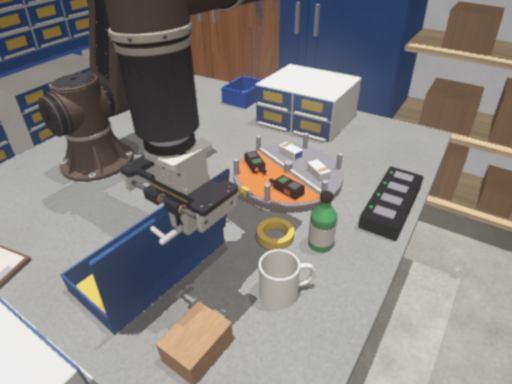

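The lid is nearly upright and the handle is still gripped, so I'll push on until it meets the stop.

```bash
c="python3 -m crank"; $c '[[4,0,-2,0],[0,0,0,0]]';$c '[[4,0,-2,0],[0,0,0,0]]';$c '[[4,0,-2,0],[0,0,0,0]]'
```

```text
time_s: 7.45
ee_pos: [0.6323, -0.2485, 0.197]
ee_rot: [-0.674, 0.739, -0.005, 0.002]
wrist_force: [4.8, -7.7, 10.4]
gripper_width: 0.117
finger_force: 25.0
time_s: 7.65
ee_pos: [0.6326, -0.2485, 0.1964]
ee_rot: [-0.674, 0.739, -0.003, -0.001]
wrist_force: [-10.7, -4.2, 25.5]
gripper_width: 0.114
finger_force: 25.0
time_s: 7.85
ee_pos: [0.6328, -0.2485, 0.1945]
ee_rot: [-0.674, 0.739, -0.001, -0.003]
wrist_force: [-22.3, -1.4, 32.9]
gripper_width: 0.114
finger_force: 25.0
```

Lid is on its stop. Next I'll relax, release, rise, and go to the peg at mark+90° (about 714, 171), which is well away from the radios.

```bash
c="python3 -m crank"; $c '[[-6,0,4,0],[0,0,0,0]]'; $c '[[0,0,0,0],[0,0,0,0],[0,0,0,0]]' 22;  $c '[[0,0,25,0],[0,0,25,0],[0,0,25,0],[0,0,0,0]]'
python3 - <<'E'
from h import *
im=snap("top","t2.png"); c=get_calibration("top")
print(ctrl.state()["joint_positions"])
for l,z in [("radio_a",.056),("case",.055),("case_lid_handle",.2)]:
    for d in cut_out(l,"top"): print(l,round(d["confidence"],2),d["extent"],[np.round(v,2) for v in rect(d["mask"],c,z)])
E
```

```text
time_s: 8.05
ee_pos: [0.6309, -0.2482, 0.1956]
ee_rot: [-0.674, 0.739, -0.003, 0.0]
wrist_force: [1.2, -8.5, 5.6]
gripper_width: 0.115
finger_force: 25.0
time_s: 8.35
ee_pos: [0.6306, -0.2454, 0.1922]
ee_rot: [-0.674, 0.739, 0.0, 0.0]
wrist_force: [1.5, -0.1, -0.4]
gripper_width: 0.239
finger_force: 0.0
time_s: 8.75
ee_pos: [0.6325, -0.246, 0.2715]
ee_rot: [-0.674, 0.739, -0.003, 0.002]
wrist_force: [0.5, 0.4, 0.6]
gripper_width: 0.253
finger_force: 0.0
[-8.37252559e-02  3.40022044e-01  8.12716331e-02  5.97116314e-05
 -1.30870632e+00 -7.82589581e-03]
radio_a 0.79 [199.4, 168.2, 21.5, 37.8] [array([617.57, 145.37]), array([42.14, 99.49]), np.float64(79.91)]
radio_a 0.65 [174.6, 213.6, 27.6, 39.6] [array([487.54, 197.43]), array([42.8 , 99.79]), np.float64(53.92)]
radio_a 0.44 [339.4, 168.5, 96.6, 40.7] [array([ 609.58, -239.56]), array([76.22, 92.27]), np.float64(88.89)]
case 0.58 [340.8, 170.0, 95.1, 102.5] [array([ 503.89, -304.42]), array([261.04, 261.96]), np.float64(72.58)]
case_lid_handle 0.86 [341.8, 169.5, 95.8, 41.2] [array([ 597.33, -211.35]), array([69.66, 82.42]), np.float64(85.8)]
```

```bash
c="python3 -m crank"; $c '[[8,42,0,0.126],[8,42,0,0.126],[8,42,0,0.126],[8,42,0,0.126],[8,42,0,0.126]]' 40; $c '[[8,42,0,0.126],[8,42,0,0.126],[8,42,0,0.126],[8,42,0,0.126],[8,42,0,0.126]]'; $c '[[0,0,-35,0],[0,0,-35,0],[0,0,-35,0],[0,0,-25,0],[0,0,0,0]]'
python3 - <<'E'
from h import *
s=ctrl.state();q=s["ee_rot"];print(s["ee_pos"],np.degrees(2*np.arctan2(q[1],q[0]))-90); snap("wrist","w3.png"); c=get_calibration("wrist")
print(proj(c,[[.714,.171,.076],[.714,.171,.026],[.576,.23,.044]]))
E
```

```text
time_s: 9.45
ee_pos: [0.6704, -0.034, 0.2663]
ee_rot: [0.871, -0.492, -0.001, 0.001]
wrist_force: [0.4, -0.3, -0.3]
gripper_width: 0.453
finger_force: 0.0
time_s: 9.95
ee_pos: [0.7105, 0.176, 0.2661]
ee_rot: [0.98, -0.197, -0.001, 0.001]
wrist_force: [1.5, -0.8, -0.5]
gripper_width: 0.459
finger_force: 0.0
time_s: 10.45
ee_pos: [0.7077, 0.1733, 0.1315]
ee_rot: [0.98, -0.2, -0.004, 0.003]
wrist_force: [-0.1, 0.3, -0.6]
gripper_width: 0.459
finger_force: 0.0
[0.70766762 0.17326203 0.13145092] -113.10372794795062
[[255.84352434 201.7208432 ]
 [255.41981722 184.58208391]
 [254.99970165 327.29639756]]
```

View pics/w3.png

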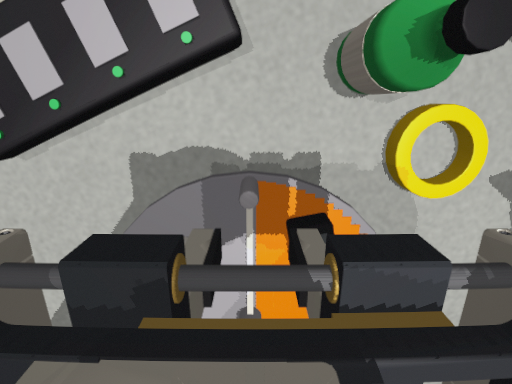

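```bash
c="python3 -m crank"; $c '[[8,3,0,0],[0,0,-30,0],[0,0,-30,0],[0,0,-25,0],[0,0,0,0]]' 32; $c '[[0,0,0,0],[0,0,0,0],[0,0,0,0],[0,0,0,0],[0,0,0,0]]' 0 15;$c '[[0,0,0,0],[0,0,0,0],[0,0,0,0]]'
```

```text
time_s: 11.0
ee_pos: [0.718, 0.1769, 0.0504]
ee_rot: [0.98, -0.2, -0.002, 0.001]
wrist_force: [-0.8, -0.3, -0.8]
gripper_width: 0.367
finger_force: 0.0
time_s: 11.5
ee_pos: [0.7203, 0.1777, 0.0551]
ee_rot: [0.98, -0.2, 0.002, -0.001]
wrist_force: [0.2, -0.6, 6.0]
gripper_width: 0.178
finger_force: 15.0
time_s: 11.8
ee_pos: [0.7203, 0.1777, 0.0551]
ee_rot: [0.98, -0.2, 0.002, -0.001]
wrist_force: [0.1, -0.8, 6.2]
gripper_width: 0.175
finger_force: 15.0
```

```bash
c="python3 -m crank"; $c '[[-3,-7,0,-0.052],[-3,-7,0,-0.052],[-8,-14,0,-0.105],[-9,-13,0,-0.105]]'; $c '[[-10.5,-12,0,-0.105],[-12,-11,0,-0.105],[-13,-9.5,0,-0.105],[-14,-8,0,-0.105]]'; $c '[[-14.5,-7,0,-0.105],[-15,-5,0,-0.105],[-15.5,-4,0,-0.105],[-8,-1,0,-0.05],[0,0,0,0]]'
python3 - <<'E'
from h import *
s=ctrl.state();q=s["ee_rot"];print(s["ee_pos"],np.degrees(2*np.arctan2(q[1],q[0]))-90);
im=snap("top","t4.png"); cv2.imwrite("pics/t4c.png",cv2.cvtColor(cv2.resize(im[110:290,90:290],None,fx=3,fy=3,interpolation=cv2.INTER_CUBIC),cv2.COLOR_RGB2BGR))
E
```

```text
time_s: 12.2
ee_pos: [0.6968, 0.1372, 0.055]
ee_rot: [0.936, -0.352, 0.001, -0.001]
wrist_force: [-6.1, 5.3, 10.9]
gripper_width: 0.181
finger_force: 15.0
time_s: 12.6
ee_pos: [0.6473, 0.0973, 0.055]
ee_rot: [0.842, -0.54, 0.001, -0.002]
wrist_force: [-3.9, 8.7, 9.8]
gripper_width: 0.177
finger_force: 15.0
time_s: 13.1
ee_pos: [0.5945, 0.0818, 0.0551]
ee_rot: [0.731, -0.683, 0.0, -0.003]
wrist_force: [-1.7, 11.3, 5.1]
gripper_width: 0.178
finger_force: 15.0
[0.59445755 0.08176795 0.05505113] -176.08865843913588
```

View pics/t4c.png

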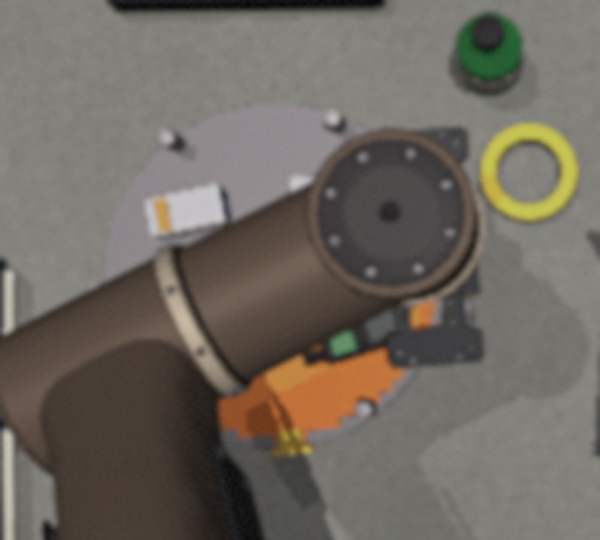

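The arm hides the hub, but the tag at crop (292,440) and the pegs at (365,408), (333,118) and (172,137) are visible. I'll fit the yaw from those.

Run:
```python
from h import *
from scipy.optimize import least_squares
c=get_calibration("top")
f=lambda P:np.array(P)/3+[90,110]
pt=unproj(c,f([[365,408],[333,118],[172,137]]),.076)[:,:2]*1000
k=np.array([30,150,210]);m=unproj(c,f([[292,437]]),.026)[0,:2]*1000
r=least_squares(lambda q:(np.c_[q[0]+150*np.cos(np.radians(k+q[2])),q[1]+150*np.sin(np.radians(k+q[2]))]-pt).ravel(),[577,232,-175])
print(r.x,r.fun.round(1),m,np.degrees(np.arctan2(m[1]-231,m[0]-577)))
```

```text
[ 576.45720875  228.82121166 -174.21529312] [-1.7 -0.7  1.  -2.1  0.7  2.8] [427.59207169 214.66959717] -173.76228801272376
```

```bash
c="python3 -m crank"; $c '[[-5,0,0,-0.03],[-5,1,0,-0.03],[-6,1,0,-0.04],[0,0,0,0],[0,0,0,0]]'; $c '[[0,0,0,0],[0,0,0,0],[0,0,0,0],[0,0,0,0]]' 34; $c '[[0,0,30,0],[0,0,40,0],[0,0,45,0],[0,0,45,0],[0,-20,20,0]]'; $c '[[-10,-45,0,0],[-10,-45,0,0],[-10,-45,0,0],[-10,-45,0,0]]'
python3 - <<'E'
from h import *
im=snap("top","t5.png"); cv2.imwrite("pics/t5c.png",cv2.cvtColor(cv2.resize(im[110:290,90:290],None,fx=3,fy=3,interpolation=cv2.INTER_CUBIC),cv2.COLOR_RGB2BGR))
c=get_calibration("top")
for l,z in [("radio_a",.056)]:
    for d in cut_out(l,"top"): print(l,round(d["confidence"],2),d["extent"],[np.round(v,2) for v in rect(d["mask"],c,z)])
E
```

```text
time_s: 13.65
ee_pos: [0.5788, 0.0811, 0.055]
ee_rot: [-0.696, 0.718, -0.001, 0.002]
wrist_force: [-0.8, -2.1, 10.2]
gripper_width: 0.18
finger_force: 15.0
time_s: 14.05
ee_pos: [0.5772, 0.0808, 0.0524]
ee_rot: [-0.696, 0.718, 0.0, -0.0]
wrist_force: [0.3, 0.4, 0.9]
gripper_width: 0.377
finger_force: 0.0
time_s: 14.55
ee_pos: [0.5791, 0.0622, 0.2373]
ee_rot: [-0.697, 0.717, -0.001, 0.003]
wrist_force: [0.7, -0.4, 0.8]
gripper_width: 0.387
finger_force: 0.0
time_s: 14.95
ee_pos: [0.5366, -0.1206, 0.2326]
ee_rot: [-0.696, 0.718, -0.0, 0.0]
wrist_force: [1.5, -0.8, 1.0]
gripper_width: 0.389
finger_force: 0.0
radio_a 0.55 [134.0, 212.6, 30.8, 24.0] [array([514.53, 307.79]), array([85.67, 43.91]), np.float64(75.4)]
```

View pics/t5c.png

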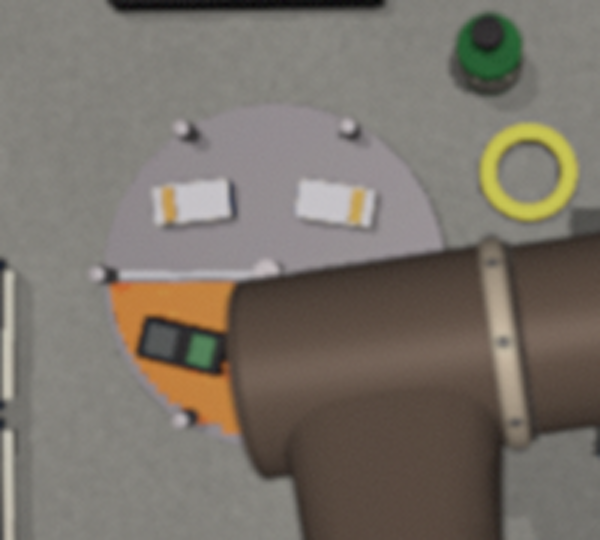

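Run:
```python
from h import *
from scipy.optimize import least_squares
c=get_calibration("top")
f=lambda P:np.array(P)/3+[90,110]
pt=unproj(c,f([[185,129],[348,128],[101,272],[185,418]]),.076)[:,:2]*1000
k=np.array([210,150,270,330])
r=least_squares(lambda q:(np.c_[q[0]+150*np.cos(np.radians(k+q[2])),q[1]+150*np.sin(np.radians(k+q[2]))]-pt).ravel(),[577,232,-180])
print(r.x,r.fun.round(1))
p=unproj(c,f([[118,275],[250,271]]),.038)[:,:2]; print("ridge yaw",np.degrees(np.arctan2(*(p[0]-p[1])[[1,0]]))-90)
m=unproj(c,f([[141,340],[149,320],[225,338],[216,372],[138,355]]),.056)[:,:2]*1000; print(m.round())
```

```text
[ 575.93999036  227.83814408 -180.00553508] [ 1.4  0.8  2.7 -3.2 -1.7  0.7 -2.3  1.7]
ridge yaw 1.1867885690668487
[[517. 346.]
 [535. 339.]
 [518. 270.]
 [488. 278.]
 [504. 349.]]
```

Yaw is 0 within about a degree. Next is the left radio, at about (511, 309) with its aerial direction at -103°.

```bash
c="python3 -m crank"; $c '[[-2,43,0,-0.02],[-2,43,0,-0.02],[-2,43,0,-0.02],[-2,43,0,-0.02],[-2,43,0,-0.02]]' 58; $c '[[-3,43,0,-0.02],[-3,43,0,-0.02],[-3,43,0,-0.02],[-3,43,-10,-0.02],[-3,43,-10,-0.02]]'; $c '[[0,0,-20,0],[0,0,0,0]]'
cat >> h.py <<'E'
def look(fn,z=.056):
    s=ctrl.state();q=s["ee_rot"];print(s["ee_pos"].round(4),"tooly",(np.degrees(2*np.arctan2(q[1],q[0]))-90).round(1))
    im=snap("wrist",fn); c=get_calibration("wrist")
    for d in cut_out("radio_a","wrist"):
        print(round(d["confidence"],2),d["extent"],[np.round(v,2) for v in rect(d["mask"],c,z)])
    return im,c
E
python3 - <<'E'
from h import *
im,c=look("w6.png")
E
```

```text
time_s: 15.55
ee_pos: [0.5268, 0.0977, 0.2326]
ee_rot: [-0.659, 0.752, 0.0, 0.0]
wrist_force: [0.4, -0.2, 0.1]
gripper_width: 0.655
finger_force: 0.0
time_s: 16.05
ee_pos: [0.5117, 0.3131, 0.2125]
ee_rot: [-0.621, 0.784, 0.0, 0.0]
wrist_force: [0.7, 0.7, -0.6]
gripper_width: 0.664
finger_force: 0.0
time_s: 16.25
ee_pos: [0.5103, 0.3112, 0.1893]
ee_rot: [-0.622, 0.783, -0.0, -0.003]
wrist_force: [-0.4, -0.3, -0.5]
gripper_width: 0.663
finger_force: 0.0
[0.5103 0.3112 0.1893] tooly 166.9
0.79 [233.3, 125.0, 37.9, 95.2] [array([512.07, 301.02]), array([97.95, 39.11]), np.float64(75.65)]
0.63 [173.2, 2.5, 77.5, 80.8] [array([514.46, 169.64]), array([41. , 90.8]), np.float64(12.96)]
```

View pics/w6.png

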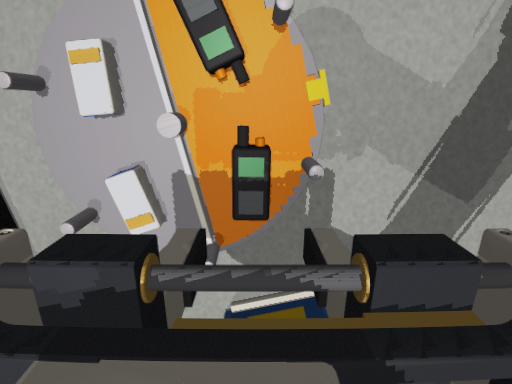

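Radio body is at px (252,182), lined up between the fingers. I'll grasp it and lift.

```bash
c="python3 -m crank"; $c '[[4,0,-40,0],[0,0,-45,0],[0,0,-35,0],[0,0,-25,-0.02],[0,0,-11,0]]' 58; $c '[[0,0,0,0],[0,0,0,0],[0,0,0,0],[0,0,0,0],[0,0,0,0]]' 0 35; $c '[[0,0,0,0],[0,0,0,0],[0,0,10,0],[0,0,15,0],[0,0,0,0]]'
```

```text
time_s: 16.85
ee_pos: [0.5161, 0.3094, 0.0354]
ee_rot: [-0.612, 0.791, -0.0, -0.001]
wrist_force: [0.3, -0.4, 0.1]
gripper_width: 0.66
finger_force: 0.0
time_s: 17.35
ee_pos: [0.5171, 0.3115, 0.0384]
ee_rot: [-0.613, 0.79, 0.0, 0.001]
wrist_force: [-2.3, -0.6, 6.8]
gripper_width: 0.452
finger_force: 35.0
time_s: 17.85
ee_pos: [0.5173, 0.3118, 0.064]
ee_rot: [-0.613, 0.79, 0.0, 0.002]
wrist_force: [0.3, 0.1, -2.2]
gripper_width: 0.455
finger_force: 35.0
```

```bash
c="python3 -m crank"; $c '[[0,0,25,0],[0,0,25,0],[-4,-40,0,-0.14],[-4,-45,0,-0.14],[-4,-45,0,-0.14]]'; $c '[[-4,-45,0,-0.14],[-4,-45,0,-0.14],[-4,-45,0,-0.14],[-3,-45,0,-0.14],[-3,-45,0,-0.14]]';  $c '[[-3,-45,0,-0.14],[-3,-45,0,-0.14],[-3,-45,0,0],[-3,-45,0,0]]';$c '[[-4,-45,0,0],[0,-40,0,0],[0,0,0,0]]'
```

```text
time_s: 18.35
ee_pos: [0.5036, 0.1796, 0.1113]
ee_rot: [-0.433, 0.902, 0.0, -0.0]
wrist_force: [0.7, -0.4, -2.7]
gripper_width: 0.453
finger_force: 35.0
time_s: 18.85
ee_pos: [0.4856, -0.0458, 0.1116]
ee_rot: [-0.097, 0.995, 0.0, 0.0]
wrist_force: [1.6, -0.0, -2.0]
gripper_width: 0.451
finger_force: 35.0
time_s: 19.25
ee_pos: [0.4737, -0.2259, 0.1115]
ee_rot: [0.04, 0.999, 0.0, 0.0]
wrist_force: [1.5, 0.7, -3.3]
gripper_width: 0.454
finger_force: 35.0
time_s: 19.55
ee_pos: [0.4697, -0.3131, 0.1109]
ee_rot: [0.042, 0.999, -0.0, -0.0]
wrist_force: [-0.4, 1.2, -2.8]
gripper_width: 0.456
finger_force: 35.0
```

```bash
c="python3 -m crank"; $c '[[6,5,-30,0],[0,0,-30,0],[0,0,-20,0],[0,0,-9,0],[0,0,0,0]]'; $c '[[0,0,-3,0],[0,0,0,0]]'
```

```text
time_s: 20.05
ee_pos: [0.4755, -0.3038, 0.0214]
ee_rot: [0.04, 0.999, 0.0, -0.001]
wrist_force: [0.2, 0.6, -1.9]
gripper_width: 0.453
finger_force: 35.0
time_s: 20.25
ee_pos: [0.477, -0.3043, 0.0204]
ee_rot: [0.04, 0.999, -0.0, 0.001]
wrist_force: [0.3, -0.0, -0.8]
gripper_width: 0.455
finger_force: 35.0
```

```bash
c="python3 -m crank"; $c '[[0,0,0,0],[0,0,0,0],[0,0,0,0],[0,0,0,0]]' 58; $c '[[0,0,25,0],[0,0,35,0],[0,0,40,0],[0,0,40,0],[0,0,0,0]]'
python3 - <<'E'
from h import *
im,c=look("w7.png",.035)
c=get_calibration("top");snap("top","t7.png")
for d in cut_out("radio_a","top"): print(round(d["confidence"],2),d["extent"],[np.round(v,2) for v in rect(d["mask"],c,.056)])
E
```

```text
time_s: 20.65
ee_pos: [0.4765, -0.3043, 0.02]
ee_rot: [0.04, 0.999, -0.0, 0.0]
wrist_force: [-0.5, -0.4, -0.3]
gripper_width: 0.658
finger_force: 0.0
time_s: 21.15
ee_pos: [0.4794, -0.3056, 0.1658]
ee_rot: [0.04, 0.999, -0.002, 0.005]
wrist_force: [0.8, -0.6, 0.5]
gripper_width: 0.657
finger_force: 0.0
[ 0.4794 -0.3056  0.1658] tooly 85.5
0.88 [237.0, 118.9, 42.7, 98.0] [array([ 462.77, -301.47]), array([40.11, 99.11]), np.float64(84.44)]
0.62 [186.0, 214.7, 37.9, 19.7] [array([515.31, 160.14]), array([42.01, 96.44]), np.float64(11.62)]
```

View pics/w7.png

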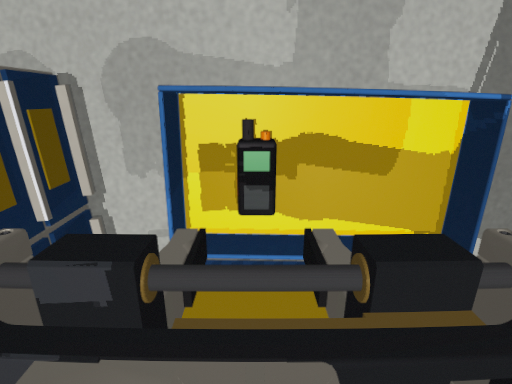

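View pics/t7.png

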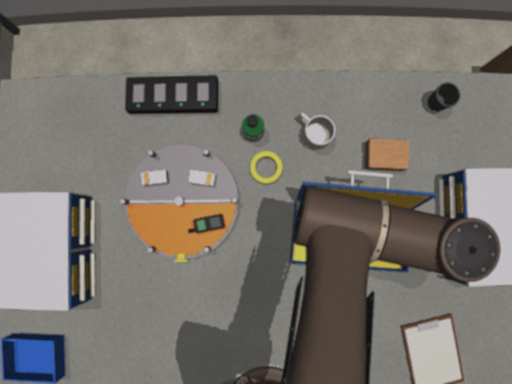

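The first radio lies flat in the case, aerial forward, and the ridge and tag on the deck look square. Now the second radio, body at about (517, 150) with its aerial at about 101°.

```bash
c="python3 -m crank"; $c '[[0,20,30,0],[3,45,0,0],[3,45,0,0],[3,45,0,0],[3,45,0,-0.14]]' 56; $c '[[4,45,0,-0.14],[4,45,0,-0.14],[4,45,0,-0.14],[4,45,0,-0.14],[4,45,0,-0.14]]'; $c '[[4,30,0,-0.14],[0,0,-5,-0.14],[0,0,0,-0.14],[0,0,0,-0.03],[0,0,0,0]]'
python3 - <<'E'
from h import *
im,c=look("w8.png")
E
```

```text
time_s: 21.85
ee_pos: [0.4873, -0.1055, 0.1882]
ee_rot: [0.106, 0.994, -0.0, -0.001]
wrist_force: [0.8, -0.1, 1.5]
gripper_width: 0.64
finger_force: 0.0
time_s: 22.35
ee_pos: [0.5092, 0.1095, 0.1881]
ee_rot: [0.427, 0.904, 0.001, -0.004]
wrist_force: [0.8, 1.9, -0.5]
gripper_width: 0.64
finger_force: 0.0
time_s: 22.85
ee_pos: [0.5475, 0.0577, 0.1685]
ee_rot: [0.566, 0.821, 0.056, -0.06]
wrist_force: [0.1, -0.4, 0.1]
gripper_width: 0.637
finger_force: 0.0
[0.5475 0.0577 0.1685] tooly 20.9
0.65 [230.9, 38.2, 54.0, 109.4] [array([515.31, 161.98]), array([39.88, 97.83]), np.float64(11.19)]
```

View pics/w8.png

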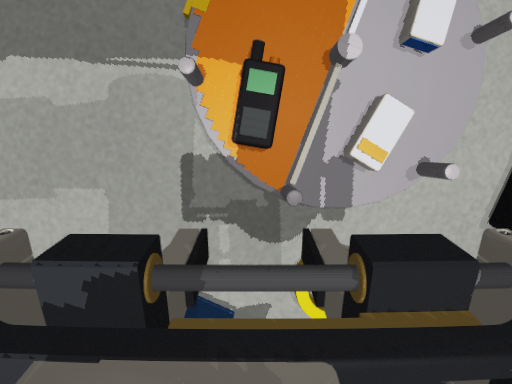

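The radio shows clearly, but the arm fell short of the commanded pose, probably because a wrist joint is at its limit.

```bash
python3 -c "
from h import *
print(ctrl.state()['joint_positions'].round(3))"
```

```text
[ 0.341  0.22  -0.255 -0.184 -1.081 -3.03 ]
```

```bash
c="python3 -m crank"; r='[0,0,0,0.15]'; $c '[[0,0,0,0.15],[0,0,0,0.15],[0,0,0,0.15],[0,0,0,0.15],[0,0,0,0.15]]'; $c '[[0,0,0,0.15],[0,0,0,0.15],[0,0,0,0.15],[0,0,0,0.15],[0,0,0,0.15]]';$c '[[0,0,0,0.15],[0,0,0,0.15],[0,0,0,0.15],[0,0,0,0.15],[0,0,0,0.15]]';$c '[[0,0,0,0.15],[0,0,0,0.15],[0,0,0,0.15],[0,0,0,0.15],[0,0,0,0.15]]'
python3 - <<'E'
from h import *
print(ctrl.state()['joint_positions'].round(3))
im,c=look("w9.png")
E
```

```text
time_s: 23.45
ee_pos: [0.5478, 0.0602, 0.1704]
ee_rot: [0.22, 0.972, 0.031, -0.076]
wrist_force: [-0.1, -0.2, 0.8]
gripper_width: 0.637
finger_force: 0.0
time_s: 23.95
ee_pos: [0.5478, 0.0603, 0.1704]
ee_rot: [-0.151, 0.985, 0.001, -0.082]
wrist_force: [-0.6, -0.5, 0.3]
gripper_width: 0.639
finger_force: 0.0
time_s: 24.45
ee_pos: [0.5478, 0.0604, 0.1704]
ee_rot: [-0.502, 0.861, -0.029, -0.077]
wrist_force: [-0.7, -0.1, -0.6]
gripper_width: 0.64
finger_force: 0.0
time_s: 24.95
ee_pos: [0.5478, 0.0605, 0.1705]
ee_rot: [0.782, -0.617, 0.055, 0.061]
wrist_force: [0.2, 0.6, -0.2]
gripper_width: 0.643
finger_force: 0.0
[ 0.568  0.215 -0.405  0.168 -1.037 -0.425]
[0.5478 0.0605 0.1705] tooly -166.6
0.68 [239.7, 252.3, 39.9, 65.7] [array([515.08, 158.23]), array([39.46, 29.16]), np.float64(12.95)]
0.44 [229.6, 1.1, 41.2, 51.6] [array([ 588.46, -103.19]), array([38.41, 46.19]), np.float64(14.59)]
```

The tool is now tilted about 9°, but almost entirely about its closing axis. Grasping and placing with the same tilt keeps the radio flat, so I'll carry on and check that each position is reached.

```bash
c="python3 -m crank"; $c '[[-10,30,0,-0.035],[-10,30,0,0],[-11,29,0,0],[0,0,0,0],[0,0,0,0]]' 56
python3 - <<'E'
from h import *
print(ctrl.state()['joint_positions'].round(3))
im,c=look("w10.png")
R=__import__("scipy.spatial.transform",fromlist=["x"]).Rotation.from_quat(ctrl.state()["ee_rot"]).as_matrix();print(R.round(3))
E
```

```text
time_s: 25.55
ee_pos: [0.5168, 0.1493, 0.1704]
ee_rot: [0.768, -0.635, 0.054, 0.062]
wrist_force: [0.4, -0.8, -0.2]
gripper_width: 0.637
finger_force: 0.0
[ 0.737  0.215 -0.395  0.141 -1.074 -0.622]
[0.5168 0.1493 0.1704] tooly -169.1
0.77 [229.8, 171.5, 43.7, 92.6] [array([516.63, 160.04]), array([40.35, 95.12]), np.float64(10.1)]
[[ 0.187 -0.982  0.003]
 [-0.969 -0.185 -0.164]
 [ 0.161  0.028 -0.986]]
```

```bash
c="python3 -m crank"; $c '[[1,-1,-40,0],[0,0,-40,0],[0,0,-30,0],[0,0,-21,0],[0,0,0,0]]' 56; $c '[[0,0,0,0],[0,0,0,0],[0,0,0,0],[0,0,0,0],[0,0,0,0]]' 0 35; $c '[[0,0,0,0],[0,0,0,0],[0,0,10,0],[0,0,15,0],[0,0,0,0]]'; $c '[[0,0,20,0],[0,0,20,0],[0,0,0,0]]'
```

```text
time_s: 26.15
ee_pos: [0.5165, 0.1449, 0.0366]
ee_rot: [0.768, -0.636, 0.053, 0.065]
wrist_force: [0.2, -0.1, 0.1]
gripper_width: 0.642
finger_force: 0.0
time_s: 26.65
ee_pos: [0.5189, 0.1476, 0.0407]
ee_rot: [0.768, -0.635, 0.054, 0.061]
wrist_force: [-0.9, -1.1, 7.6]
gripper_width: 0.454
finger_force: 35.0
time_s: 27.15
ee_pos: [0.519, 0.148, 0.0663]
ee_rot: [0.768, -0.635, 0.054, 0.06]
wrist_force: [-0.3, -0.7, -1.0]
gripper_width: 0.457
finger_force: 34.9
time_s: 27.45
ee_pos: [0.5192, 0.1481, 0.1064]
ee_rot: [0.769, -0.635, 0.054, 0.06]
wrist_force: [0.8, -0.1, -1.1]
gripper_width: 0.455
finger_force: 34.9
```

```bash
c="python3 -m crank"; $c '[[-3,-15,0,0.145],[-3,-20,0,0.145],[-3,-20,0,0.145],[-3,-20,0,0.145],[-3,-40,0,0.142]]'; $c '[[-3,-40,0,0.142],[-3,-40,0,0.142],[-3,-40,0,0.142],[-3,-40,0,0.142],[-2,-32,0,0]]'; $c '[[0,0,0,0],[0,0,0,0]]'
python3 - <<'E'
from h import *
print(ctrl.state()['joint_positions'].round(3)); look("w11.png",.1)
E
```

```text
time_s: 27.95
ee_pos: [0.5029, 0.0325, 0.1036]
ee_rot: [0.944, -0.319, 0.072, 0.039]
wrist_force: [0.8, 0.2, -1.1]
gripper_width: 0.454
finger_force: 34.9
time_s: 28.45
ee_pos: [0.4904, -0.1379, 0.1036]
ee_rot: [0.993, -0.085, 0.078, 0.02]
wrist_force: [0.5, -0.2, -1.8]
gripper_width: 0.453
finger_force: 34.9
time_s: 28.65
ee_pos: [0.4907, -0.1373, 0.1034]
ee_rot: [0.993, -0.087, 0.078, 0.02]
wrist_force: [0.4, 0.4, -2.3]
gripper_width: 0.451
finger_force: 34.9
[ 0.174  0.117 -0.699  0.137 -0.619  1.115]
[ 0.4907 -0.1373  0.1034] tooly -100.1
0.71 [406.5, 148.0, 62.7, 113.2] [array([ 490.85, -251.65]), array([38.06, 69.91]), np.float64(85.95)]
0.69 [217.6, 185.3, 73.4, 132.0] [array([ 500.44, -137.58]), array([43.53, 49.81]), np.float64(80.17)]
```

```bash
c="python3 -m crank"; $c '[[0,-12,0,0.05],[0,-10,0,0.04],[0,0,-25,0],[0,0,-30,0],[0,0,0,0]]'; $c '[[0,0,-15,0],[0,0,-10,0],[0,0,0,0]]'
```

```text
time_s: 29.25
ee_pos: [0.4886, -0.1579, 0.0459]
ee_rot: [0.996, -0.041, 0.076, 0.017]
wrist_force: [-0.3, -0.1, -0.9]
gripper_width: 0.453
finger_force: 34.9
time_s: 29.55
ee_pos: [0.4911, -0.158, 0.024]
ee_rot: [0.996, -0.041, 0.078, 0.017]
wrist_force: [-0.7, -0.3, -2.1]
gripper_width: 0.453
finger_force: 34.9
```

```bash
c="python3 -m crank"; $c '[[0,0,-4,0],[0,0,0,0]]';  $c '[[0,0,0,0],[0,0,0,0],[0,0,0,0],[0,0,0,0]]' 56; $c '[[0,0,25,0],[0,0,35,0],[0,0,40,0],[-10,0,40,0],[-10,0,0,0]]'
python3 - <<'E'
from h import *
im,c=look("w12.png",.035)
c=get_calibration("top");im=snap("top","t12.png")
cv2.imwrite("pics/t12.png",cv2.cvtColor(cv2.resize(im[100:300,90:440],None,fx=2.25,fy=2.25),cv2.COLOR_RGB2BGR))
for d in cut_out("radio_a","top"): print(round(d["confidence"],2),d["extent"],[np.round(v,2) for v in rect(d["mask"],c,.035)])
E
```

```text
time_s: 29.75
ee_pos: [0.4919, -0.1583, 0.0207]
ee_rot: [0.996, -0.041, 0.079, 0.017]
wrist_force: [-0.2, -0.5, -1.2]
gripper_width: 0.453
finger_force: 34.9
time_s: 30.15
ee_pos: [0.4916, -0.1587, 0.0205]
ee_rot: [0.996, -0.042, 0.079, 0.017]
wrist_force: [-0.2, 0.7, 0.5]
gripper_width: 0.637
finger_force: 0.0
time_s: 30.65
ee_pos: [0.4746, -0.1586, 0.1659]
ee_rot: [0.995, -0.041, 0.084, 0.017]
wrist_force: [-0.0, -0.1, -0.7]
gripper_width: 0.641
finger_force: 0.0
[ 0.4746 -0.1586  0.1659] tooly -94.7
0.86 [357.5, 151.2, 48.4, 82.2] [array([ 470.83, -295.41]), array([46.99, 83.41]), np.float64(85.72)]
0.73 [228.0, 156.3, 41.6, 88.6] [array([ 475.01, -156.26]), array([40.34, 93.95]), np.float64(84.53)]
0.7 [66.9, 1.0, 445.1, 263.8] [array([ 537.7 , -213.32]), array([446.7 , 269.48]), np.float64(86.4)]
0.8 [365.4, 220.9, 18.6, 18.1] [array([ 493.87, -302.41]), array([38.96, 41.  ]), np.float64(88.86)]
0.51 [312.1, 219.7, 17.8, 14.3] [array([ 505.35, -156.6 ]), array([38.28, 38.07]), np.float64(89.15)]
```

View pics/w12.png

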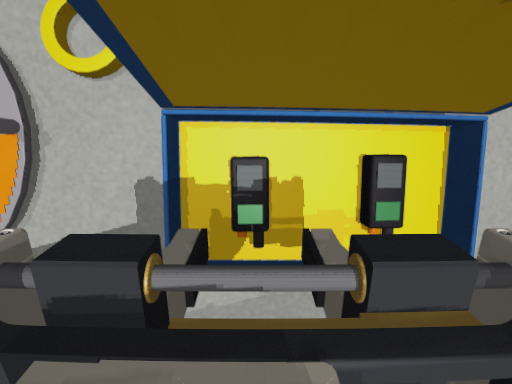

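Both radios lie flat on the case floor, at px (250,194) and (384,190). Next I'll go back over the handle.

```bash
c="python3 -m crank"; $c '[[0,0,40,-0.143],[0,0,40,-0.143],[0,0,35,-0.143],[0,0,0,-0.143],[0,0,0,-0.143]]' 23; $c '[[0,0,0,-0.143],[0,0,0,-0.143],[20,-12,0,-0.143],[34,-19,0,-0.143],[34,-19,0,-0.143]]'; $c '[[34,-19,0,-0.14],[34,-19,0,0],[0,0,0,0],[0,0,0,0]]'
python3 - <<'E'
from h import *
print(ctrl.state()['joint_positions'].round(3)); s=ctrl.state();q=s["ee_rot"];print(q,s["ee_pos"],(np.degrees(2*np.arctan2(q[1],q[0]))-90)); snap("wrist","w13.png")
E
```

```text
time_s: 31.35
ee_pos: [0.472, -0.1584, 0.275]
ee_rot: [0.917, -0.39, 0.068, 0.044]
wrist_force: [-0.7, -0.6, -0.8]
gripper_width: 0.286
finger_force: 0.0
time_s: 31.85
ee_pos: [0.5606, -0.209, 0.2736]
ee_rot: [0.723, -0.686, 0.048, 0.065]
wrist_force: [0.1, -0.6, 1.3]
gripper_width: 0.26
finger_force: 0.0
time_s: 32.25
ee_pos: [0.6276, -0.2471, 0.2715]
ee_rot: [-0.675, 0.733, -0.042, -0.07]
wrist_force: [-0.4, 0.5, -0.4]
gripper_width: 0.263
finger_force: 0.0
[ 0.002  0.332 -0.002  0.163 -1.286 -0.134]
[-0.67490592  0.733402   -0.04210492 -0.06964683] [ 0.62757288 -0.2471093   0.27152093] 175.24301068583907
```

View pics/w13.png

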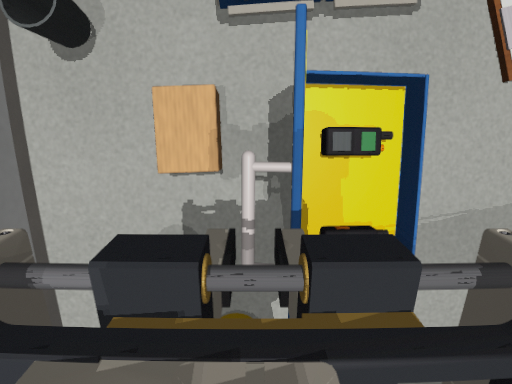

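The handle bar runs down px x≈249, against a finger gap centred at about 255. I'll shift +4 mm in x, go down and grip.

```bash
c="python3 -m crank"; $c '[[4,0,-20,0],[0,0,-30,0],[0,0,-26,0],[0,0,0,0],[0,0,0,0]]' 23; $c '[[0,0,0,0],[0,0,0,0],[0,0,0,0],[0,0,0,0],[0,0,0,0]]' 0 25; $c '[[0,0,0,0],[0,0,0,0],[0,0,0,0]]'
```

```text
time_s: 32.8
ee_pos: [0.6312, -0.2464, 0.2]
ee_rot: [-0.675, 0.733, -0.044, -0.068]
wrist_force: [0.6, 0.1, 1.4]
gripper_width: 0.263
finger_force: 0.0
time_s: 33.3
ee_pos: [0.6325, -0.2467, 0.2006]
ee_rot: [-0.675, 0.733, -0.045, -0.067]
wrist_force: [1.2, 1.9, 5.5]
gripper_width: 0.115
finger_force: 25.0
time_s: 33.6
ee_pos: [0.6325, -0.2467, 0.2006]
ee_rot: [-0.675, 0.733, -0.045, -0.067]
wrist_force: [0.9, 1.8, 5.7]
gripper_width: 0.116
finger_force: 25.0
```

```bash
c="python3 -m crank"; $c '[[-13,1,6,0],[-13.5,1,5,0],[0,0,0,0]]'; $c '[[-14,1,3,0],[-14,1,2,0],[0,0,0,0]]'; $c '[[-14,1,1,0],[-14,1,-1,0],[0,0,0,0]]'
```

```text
time_s: 33.9
ee_pos: [0.6048, -0.2441, 0.2116]
ee_rot: [-0.675, 0.733, -0.045, -0.067]
wrist_force: [-0.0, 5.4, 6.5]
gripper_width: 0.122
finger_force: 25.0
time_s: 34.2
ee_pos: [0.5769, -0.2416, 0.216]
ee_rot: [-0.675, 0.733, -0.044, -0.067]
wrist_force: [0.8, 9.0, 6.5]
gripper_width: 0.114
finger_force: 25.0
time_s: 34.5
ee_pos: [0.5485, -0.2393, 0.2155]
ee_rot: [-0.675, 0.733, -0.044, -0.067]
wrist_force: [-0.8, 9.9, 6.8]
gripper_width: 0.115
finger_force: 25.0
```

```bash
c="python3 -m crank"; $c '[[-14,0,-2,0],[-14,0,-3,0],[0,0,0,0]]'; $c '[[-13.5,1,-4,0],[-13.5,1,-5,0],[0,0,0,0]]'; $c '[[-13,1,-6.5,0],[-12,1,-7.5,0],[0,0,0,0]]'
```

```text
time_s: 34.8
ee_pos: [0.5206, -0.2377, 0.2099]
ee_rot: [-0.675, 0.733, -0.043, -0.066]
wrist_force: [-1.6, 21.0, 7.4]
gripper_width: 0.118
finger_force: 25.0
time_s: 35.1
ee_pos: [0.4928, -0.2361, 0.1997]
ee_rot: [-0.675, 0.733, -0.042, -0.067]
wrist_force: [-0.6, 17.4, 0.1]
gripper_width: 0.112
finger_force: 25.0
time_s: 35.4
ee_pos: [0.4678, -0.2345, 0.1852]
ee_rot: [-0.675, 0.733, -0.042, -0.067]
wrist_force: [1.3, 12.9, -3.7]
gripper_width: 0.114
finger_force: 25.0
```

```bash
c="python3 -m crank"; $c '[[-11.5,2,-8.5,0],[-10.5,2,-9.5,0],[0,0,0,0]]'; $c '[[-10,1,-10.5,0],[-9,1,-11,0],[0,0,0,0]]'; $c '[[-8,1,-12,0],[-7,1,-12.5,0],[0,0,0,0]]'
```

```text
time_s: 35.7
ee_pos: [0.4462, -0.2323, 0.1677]
ee_rot: [-0.675, 0.733, -0.044, -0.068]
wrist_force: [5.1, -0.3, -8.6]
gripper_width: 0.117
finger_force: 25.0
time_s: 36.0
ee_pos: [0.4281, -0.2305, 0.1466]
ee_rot: [-0.675, 0.733, -0.044, -0.067]
wrist_force: [5.5, -1.0, -7.5]
gripper_width: 0.117
finger_force: 25.0
time_s: 36.3
ee_pos: [0.4139, -0.229, 0.1225]
ee_rot: [-0.675, 0.733, -0.045, -0.067]
wrist_force: [7.3, -5.3, -7.3]
gripper_width: 0.114
finger_force: 25.0
```

```bash
c="python3 -m crank"; $c '[[-5,0,-13,0],[-4,0,-10,0],[0,0,0,0]]'; $c '[[0,0,-6,0],[0,0,0,0]]'; $c '[[0,0,-6,0],[0,0,0,0]]'
```

```text
time_s: 36.6
ee_pos: [0.4051, -0.2285, 0.0994]
ee_rot: [-0.675, 0.733, -0.045, -0.067]
wrist_force: [6.7, 1.1, -4.1]
gripper_width: 0.115
finger_force: 24.6
time_s: 36.8
ee_pos: [0.4047, -0.2292, 0.0952]
ee_rot: [-0.675, 0.733, -0.045, -0.068]
wrist_force: [-0.4, 1.7, 13.1]
gripper_width: 0.118
finger_force: 25.0
time_s: 37.0
ee_pos: [0.4045, -0.2297, 0.0901]
ee_rot: [-0.675, 0.733, -0.045, -0.069]
wrist_force: [-3.6, 1.0, 23.2]
gripper_width: 0.113
finger_force: 25.0
```

Upward reaction suggests it's shut. I'll release and then press on the bar with closed fingers to confirm.

```bash
c="python3 -m crank"; $c '[[0,0,2,0]]'; $c '[[0,0,0,0],[0,0,0,0],[0,0,0,0]]' 26; $c '[[0,0,25,0],[0,0,25,0],[0,0,0,0]]';  $c '[[0,0,0,0],[0,0,0,0],[0,0,0,0],[0,0,0,0],[0,0,-20,0]]' 0;  $c '[[0,0,-8,0],[0,0,0,0]]'; $c '[[0,0,-4,0],[0,0,0,0]]'; $c '[[0,0,-4,0],[0,0,0,0]]'
```

```text
time_s: 37.1
ee_pos: [0.4046, -0.2295, 0.0909]
ee_rot: [-0.675, 0.733, -0.045, -0.068]
wrist_force: [6.1, -11.9, -6.1]
gripper_width: 0.115
finger_force: 25.0
time_s: 37.4
ee_pos: [0.403, -0.2287, 0.0896]
ee_rot: [-0.675, 0.733, -0.043, -0.068]
wrist_force: [-1.3, 0.4, 0.7]
gripper_width: 0.281
finger_force: 0.0
time_s: 37.7
ee_pos: [0.4055, -0.2288, 0.1426]
ee_rot: [-0.675, 0.733, -0.046, -0.066]
wrist_force: [0.3, 0.4, -0.2]
gripper_width: 0.295
finger_force: 0.0
time_s: 38.2
ee_pos: [0.4056, -0.2287, 0.1214]
ee_rot: [-0.675, 0.733, -0.045, -0.067]
wrist_force: [0.3, 0.1, -1.1]
gripper_width: 0.01
finger_force: 0.0
time_s: 38.4
ee_pos: [0.4027, -0.2286, 0.1109]
ee_rot: [-0.675, 0.733, -0.043, -0.069]
wrist_force: [0.3, -0.4, 0.0]
gripper_width: 0.007
finger_force: 0.0
time_s: 38.6
ee_pos: [0.4039, -0.2286, 0.1081]
ee_rot: [-0.675, 0.733, -0.044, -0.068]
wrist_force: [-1.0, -0.9, 0.1]
gripper_width: 0.005
finger_force: 0.0
time_s: 38.8
ee_pos: [0.4046, -0.2288, 0.1049]
ee_rot: [-0.675, 0.733, -0.045, -0.067]
wrist_force: [-1.5, 2.4, 7.9]
gripper_width: 0.008
finger_force: 3.7
```

```bash
c="python3 -m crank"; $c '[[0,0,-2,0],[0,0,0,0]]'; $c '[[0,0,-1,0],[0,0,0,0]]';  $c '[[0,0,15,0],[0,0,30,0],[0,0,40,0],[0,0,40,0],[0,-40,0,0]]'; $c '[[0,-40,0,0],[0,-40,0,0],[0,-40,0,0],[0,-40,0,0],[0,-30,0,0]]'
python3 - <<'E'
from h import *
im=snap("top"); cv2.imwrite("pics/t14.png",cv2.cvtColor(cv2.resize(im[100:300,90:440],None,fx=2.25,fy=2.25,interpolation=cv2.INTER_CUBIC),cv2.COLOR_RGB2BGR))
im=snap("scene","s14.png")
E
```

```text
time_s: 39.0
ee_pos: [0.4047, -0.2289, 0.1042]
ee_rot: [-0.675, 0.733, -0.045, -0.068]
wrist_force: [-7.4, 6.3, 24.6]
gripper_width: 0.006
finger_force: 12.2
time_s: 39.2
ee_pos: [0.4048, -0.229, 0.104]
ee_rot: [-0.675, 0.733, -0.045, -0.068]
wrist_force: [-9.4, 9.9, 32.9]
gripper_width: 0.005
finger_force: 17.0
time_s: 39.7
ee_pos: [0.4079, -0.2676, 0.2324]
ee_rot: [-0.677, 0.732, -0.049, -0.064]
wrist_force: [1.5, -0.2, -0.5]
gripper_width: 0.007
finger_force: 0.0
time_s: 40.2
ee_pos: [0.4036, -0.4608, 0.226]
ee_rot: [-0.675, 0.734, -0.044, -0.068]
wrist_force: [0.8, 0.5, -0.2]
gripper_width: 0.002
finger_force: 0.0
```

View pics/t14.png

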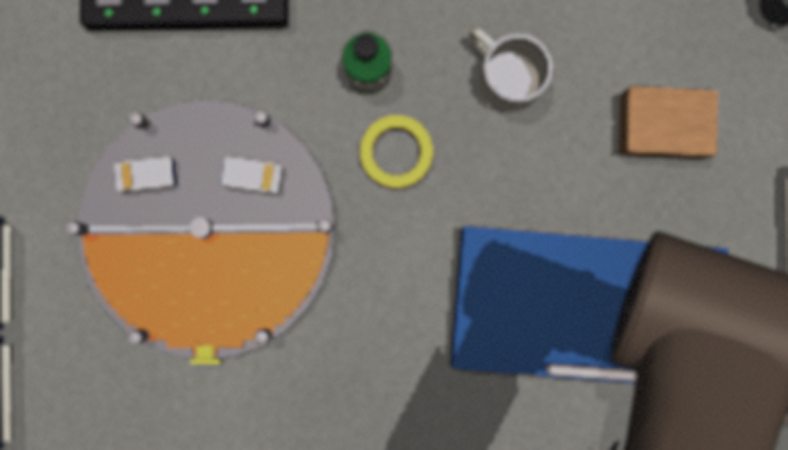

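The lid is shut, the bay faces front with its tag at (205,354), and the batteries, tape and mug haven't moved. I'll do a final yaw fit using all six pegs.

Run:
```python
from h import *
from scipy.optimize import least_squares
c=get_calibration("top")
f=lambda P:np.array(P)/2.25+[90,100]
pt=unproj(c,f([[139,120],[262,119],[76,228],[325,226],[138,336],[264,337]]),.076)[:,:2]*1000
k=np.array([210,150,270,90,330,30])
r=least_squares(lambda q:(np.c_[q[0]+150*np.cos(np.radians(k+q[2])),q[1]+150*np.sin(np.radians(k+q[2]))]-pt).ravel(),[577,232,-180])
print(r.x,r.fun.round(1), unproj(c,f([[205,348]]),.026)*1000, unproj(c,f([[201,227]]),.044)*1000)
p=unproj(c,f([[88,229],[318,225]]),.038)[:,:2]; print("ridge",np.degrees(np.arctan2(*(p[0]-p[1])[[1,0]]))-90)
```

```text
[ 575.41781261  228.31146826 -180.05014965] [ 1.9  1.5  2.7 -1.6 -0.4  1.5 -0.2 -2.8 -2.8  1.4 -1.2  0.1] [[430.39353806 231.84008134  26.        ]] [[577.19048648 232.97770377  44.        ]]
ridge 0.4512972301026821
```

Yaw is within about 0.5° of square. Handing in.

```bash
python3 -c "
from bench import ctrl
print(ctrl.hand_in())"
```

```text
the job is handed in; nothing more can be done
None
```

The job is done and handed in: both black radios (only two were there) are on the case floor, the lid is shut, the orange bay faces front to within about half a degree, and the batteries and other things were left alone.

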